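# Start the autosampler from its control box

## Robot

A 6-joint arm with a two-finger parallel gripper is mounted at the origin on a cart in front of the work surface, level with it; the furniture and walls round the work are solid. World frame = base frame: x ahead of the robot, y to its left, z up, the work surface at z = 0. Lengths are in m, angles in rad, forces in N, time in s.
With the tool pointing down it reaches from about 0.35 to 0.775 m from the base axis. Payload 5.5 kg.
Tool frame: the origin (TCP) lies on the centre line of the jaws, within the pads' length; the fingertips stand 11 mm ahead of it and the grasp point (between the pads) lies 8 mm behind it (env.tip_extent is the distance from the TCP to the fingertips, in m); z points along the fingers, y is the line along which they close (so a half turn about z gives the same grasp; the last joint's range is limited). The gripper opens to 85 mm and grips with 20 to 120 N. Pads are 22 mm wide; open, the fingers measure 114 mm over their backs; the gripper's body (76 mm by 85 mm) begins 54 mm behind the grasp point. The pads swing forward as they close: fully open they stand 13 mm farther back than shut.
Start: joints at [-1.247, 0.313, 0.046, 1.304, 0, 1.431], TCP at [0.257, -0.514, 0.242] pointing down, gripper open.
Joint ranges: [-2.76, 2.76], [-0.86, 1.69], [-1.03, 1.26], [-2.2, 2.34], [-1.47, 1.5], [-3.14, 3.14]. Speed limits (rad/s): [2.57, 2.57, 3.14, 3.14, 3.14, 3.14].

## Interface

Orientations are given as a unit quaternion [w, x, y, z].
In Python, from workcell import env gives the robot as it stands.
- The arm moves only by the shell command python3 -m jog 'ROWS' [FORCE]. ROWS is JSON, a list of rows, each a list of 5 numbers: the gripper's target within -1 to 1 (shut at 1, half-way at 0, fully open at -1), then the shift along the tool's x, y, z in m, then the turn about the tool's z in degrees. In form: [[fingers, tx, ty, tz, turn], ...]. A call has 1 to 5 rows; each row shifts and turns the commanded pose from where the row before left it, along the tool's axes as they then stand; what a row does not reach is not made up. A row lasts 1/12 s, in which the tool goes at most 41.7 mm and 7.16 degrees, less where a joint would pass 70% of its speed; a pose out of reach is approached as far as the arm can. A call is refused whole if a number of a shift passes 0.0417 or a number of a turn 7.16, either way. A call with a gripper value outside its range is refused whole. The fingers move at their own pace and stop on an object; FORCE is the grip in N (left out, the last holds). Time passes only in rows, so rows that do not move let the fingers close. It gives the time, the measured TCP pose, the force, the opening and the grip force at its end, in the units of the state.
- env.get_state(): the state, without advancing time (a new reading comes with each control period).
- env.read_camera(name): name is "side" or "top" or "wrist"; returns a dict with "img" (480x640x3 uint8, red, green, blue), "fov_y" (degrees; the focal length in pixels is half the picture's height over the tangent of half this angle, whatever the lens; pixels are square), "cx", "cy" (the principal point, pixels), "T" (4x4, takes a point from camera to world coordinates). Camera axes: x right, y up, looking along -z (the intrinsics and any distortion apply to the point x, -y, -z); pixel columns grow to the right and rows downward; lengths in m; the calibration is good to about 2 mm. A picture is of the moment at which its call begins. There is no depth.
- env.hand_in(): hands the job in; it is judged then, once.
The state is a dict: "clock": time; "joint_pos": joint angles; "qvel": joint speeds; "tau": joint torques, N m; "tcp_pos": TCP position; "orientation": TCP orientation; "wrist_force": force on the tool from outside, world axes, zero at the start; "ft_torque": the same for the moment, N m; "finger_gap": finger opening in m; "grip_force": force on a finger pad.
Only numpy, scipy, OpenCV 4.12 (cv2) and the standard library are available. Lean on these libraries where they do the work, as an engineer would, in place of code of your own. Each camera call takes 0.05 s, during which the arm holds its last target. There are 200 camera calls.

## Task

Start the autosampler from the control box on the bench by pressing with the fingertips: first push the white-marked far end of the black rocker fully in to switch it on, then push the blue button fully in so that it stays locked in, and last press the green button fully in for a moment and let it come back up. Do not press the yellow or the red button, and leave the vials, timer, marker and dish where they are; nothing is to be picked up.

Things in the scene. Friction and masses are not known exactly. Their poses are not given: they have to be found in the camera images.
- panel: Control box fixed to the bench, white with a grey top, 130 mm deep (its x, away from the robot) by 180 mm wide (its y) by 45 mm high; origin at the centre of its underside. On top: the black rocker on the left (56 mm along +y) and, right of it, four round push buttons in two rows of two, 58 mm (x) by 55 mm (y) apart: blue, green, yellow, red, in places that change.
- rocker_on_end (a point): Where to press the rocker: on a white bar on top of its far end (towards the box's +x). Black shallow-V switch 40 mm (box x) by 24 mm, hinged across its middle 51 mm above the bench; each half rises 0.2 rad from hinge to end. The point is 14.5 mm from the hinge, 62 mm above the bench when off, 57 mm when on (far half then level). The frame round it is 49.5 mm high.
- rocker (a joint): Angle of the rocker, rad: about 0 = off (far, white-marked end up), 0.4 = on (far end fully in). It stays where it is left; about 2.5 N at the white bar moves it.
- blue_top (a point): Blue push button: cap 25 mm in diameter on a steel ring 37 mm in diameter; the cap's flat top stands 60.5 mm above the bench at rest and 11 mm above its ring, and 6 mm is its full travel, straight down. Origin: centre of the cap's top face, z up. It locks: it has no spring and stays where it is pushed (about 2.5 N moves it).
- blue (a joint): Depth of the blue button, m: 0 = out, 0.006 = fully in.
- green_top (a point): Green push button: cap 25 mm in diameter on a steel ring 37 mm in diameter; the cap's flat top stands 60.5 mm above the bench at rest and 11 mm above its ring, and 6 mm is its full travel, straight down. Origin: centre of the cap's top face, z up. A spring pushes it back up (about 1 N to start it, 4 N fully down).
- green (a joint): Depth of the green button, m: 0 = out, 0.006 = fully in.
- yellow_top (a point): Yellow push button, not to be pressed: cap 25 mm in diameter on a steel ring 37 mm in diameter; the cap's flat top stands 60.5 mm above the bench at rest and 11 mm above its ring, and 6 mm is its full travel, straight down. Origin: centre of the cap's top face, z up. A spring pushes it back up (about 1 N to start it, 4 N fully down).
- yellow (a joint): Depth of the yellow button, m: 0 = out, 0.006 = fully in.
- red_top (a point): Red push button, not to be pressed: cap 25 mm in diameter on a steel ring 37 mm in diameter; the cap's flat top stands 60.5 mm above the bench at rest and 11 mm above its ring, and 6 mm is its full travel, straight down. Origin: centre of the cap's top face, z up. A spring pushes it back up (about 1 N to start it, 4 N fully down).
- red (a joint): Depth of the red button, m: 0 = out, 0.006 = fully in.
- clear_vial: Bystander, loose: clear vial with a white cap, 27 mm in diameter, 98 mm tall, standing behind the control box; origin at the centre of its foot, z up.
- green_vial: Bystander, loose: clear vial with a green cap, 27 mm in diameter, 98 mm tall, standing behind the control box; origin at the centre of its foot, z up.
- brown_vial: Bystander, loose: brown vial with a white cap, 27 mm in diameter, 98 mm tall, standing behind the control box; origin at the centre of its foot, z up.
- bench_timer: Bystander, loose: grey timer 62 x 62 x 18 mm lying to the left of the control box; origin at the centre of its underside. It is not part of the job.
- red_marker: Bystander, loose: black marker pen with a red cap, 12 x 131 x 13 mm, lying in front of the control box, long along its y; origin at the centre of its underside.
- dish: Bystander, loose: clear petri dish 57 mm in diameter, 13 mm high, lying in front of the autosampler; origin at the centre of its underside.

How it is judged:
On the way, in this order (a step that is already met when the one before it is completed fails the run):
1. the rocker is switched on (value of joint rocker above 0.32 rad), for 0.1 s.
2. the blue button is pushed in (value of joint blue above 0.0045 m), for 0.1 s.
3. the green button is pressed (value of joint green above 0.004 m), for 0.1 s.
At the end, for the whole second after the job is handed in: The rocker is on (over 0.32 of 0.4 rad), the blue button is locked in (over 4.5 of 6 mm), the green, yellow and red buttons are up (within 1 mm), and every bystander is within 30 mm of its start with the vials upright (value of joint rocker above 0.32 rad and value of joint blue above 0.0045 m and value of joint each of green, yellow, red below 0.001 m and distance of each of clear_vial, green_vial, brown_vial, bench_timer, red_marker, dish from where it was at the start of the episode below 0.03 m and not (angle between any of clear_vial, green_vial, brown_vial's own z axis and vertical above 0.4 rad)); the robot touches nothing.
It fails at once if the blue or green button was pressed before the rocker was on (value of joint rocker below 0.2 rad and value of joint any of blue, green above 0.002 m).
It fails at once if the green button was pressed before the blue button was in (value of joint green above 0.002 m and value of joint blue below 0.0035 m).
It fails at once if the yellow or red button was pressed (value of joint any of yellow, red above 0.002 m).
It fails at once if a bystander was lifted, carried, pushed away or tipped (distance of any of clear_vial, green_vial, brown_vial, bench_timer, red_marker, dish from where it was at the start of the episode above 0.03 m or height (world z) of any of clear_vial, green_vial, brown_vial, bench_timer, red_marker, dish above 0.02 m or angle between any of clear_vial, green_vial, brown_vial's own z axis and vertical above 0.4 rad).
It also fails if it takes over 48 s, if anything falls off the work surface, if the arm or the gripper's body presses on something with over 40 N, if the wrist force passes 120 N, or if a joint passes its speed limit or range.

## Working session

There is one attempt and no reset: what is moved stays moved. The work goes in short steps, Python scripts to look and compute and a shell command to move; the robot and the scene stay as the last step left them, time stands still between calls to the robot, and variables do not carry over. Pictures are saved under pics/ and viewed, at most 10 in all, crops included, and the job is handed in when it is done.

```bash
mkdir -p pics; python3 - <<'E'
from workcell import env
import cv2,numpy as np,pickle
d={}
for n in("top","side"):
    c=env.read_camera(n);d[n]=c;cv2.imwrite(f"pics/{n}.png",c["img"][:,:,::-1])
    print(n,c["fov_y"],c["cx"],c["cy"],np.round(c["T"],3).tolist(),[k for k in c])
pickle.dump(d,open("cams.pkl","wb"))
s=env.get_state();print(s["clock"],s["tcp_pos"],s["orientation"],env.tip_extent,s["finger_gap"])
E
```

```text
top 52.46528486908636 330.3701028001888 242.21554769360733 [[-0.017, 0.99, -0.14, 0.413], [-0.999, -0.023, -0.042, 0.271], [-0.044, 0.139, 0.989, 0.912], [0.0, 0.0, 0.0, 1.0]] ['img', 'fov_y', 'cx', 'cy', 'T']
side 55.789225282280015 315.98660897575934 238.68551008210923 [[-0.953, 0.161, -0.258, 0.295], [-0.303, -0.45, 0.84, 1.007], [0.019, 0.878, 0.478, 0.458], [0.0, 0.0, 0.0, 1.0]] ['img', 'fov_y', 'cx', 'cy', 'T']
0.1 [ 0.25706533 -0.51383452  0.24149384] [-8.25297202e-04  9.73232913e-01  2.29819519e-01 -6.28176317e-05] 0.011 0.08524122861871715
```

View pics/top.png

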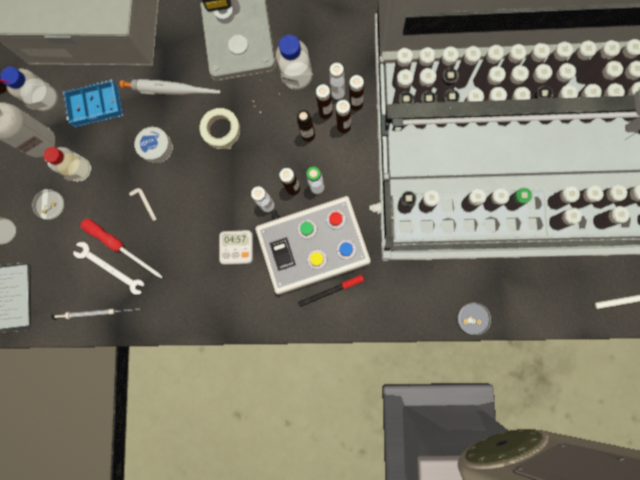

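View pics/side.png

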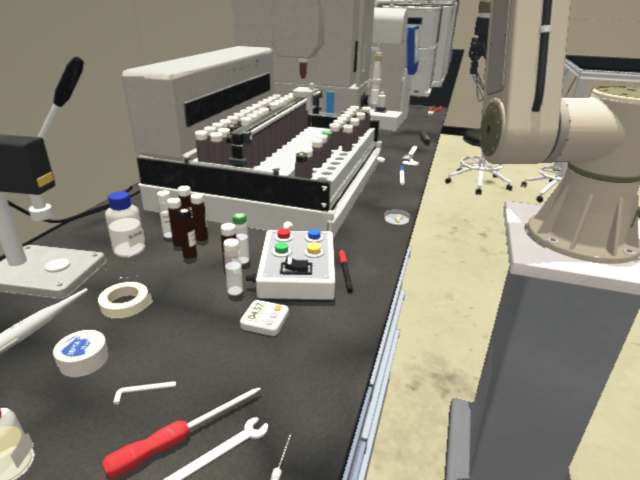

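The top view shows the box at about (313,245), with green (307,229), red (336,219), yellow (317,259), blue (346,249) and the rocker (282,252) with its white bar near (279,246). The side view shows the same layout. I'll enlarge both for exact pixels.

```bash
python3 - <<'E'
import cv2,pickle,numpy as np
d=pickle.load(open("cams.pkl","rb"))
a=cv2.resize(d["top"]["img"][185:305,245:385],None,fx=5,fy=5,interpolation=cv2.INTER_CUBIC)
b=cv2.resize(d["side"]["img"][220:310,240:360],None,fx=6,fy=6,interpolation=cv2.INTER_CUBIC)
cv2.imwrite("pics/tc.png",a[:,:,::-1]);cv2.imwrite("pics/sc.png",b[:,:,::-1])
E
cat > h.py <<'E'
import numpy as np
def ray(c,u,v):
    f=240/np.tan(np.radians(c["fov_y"]/2))
    r=c["T"][:3,:3]@np.array([(u-c["cx"])/f,-(v-c["cy"])/f,-1]); return c["T"][:3,3],r
def at(c,u,v,z):
    o,r=ray(c,u,v); return o+r*(z-o[2])/r[2]
def tri(*obs):
    A=0;b=0
    for c,u,v in obs:
        o,r=ray(c,u,v); r=r/np.linalg.norm(r); P=np.eye(3)-np.outer(r,r); A=A+P;b=b+P@o
    return np.linalg.solve(A,b)
E
```

```text
(no output)
```

View pics/tc.png

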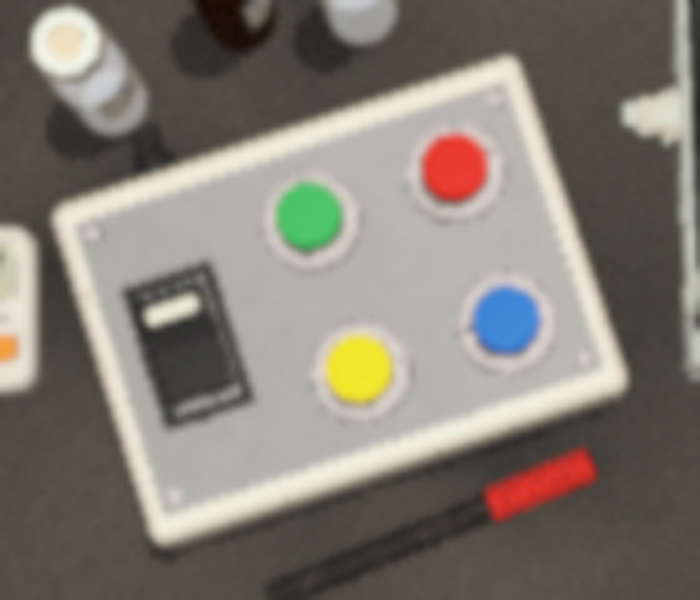

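View pics/sc.png

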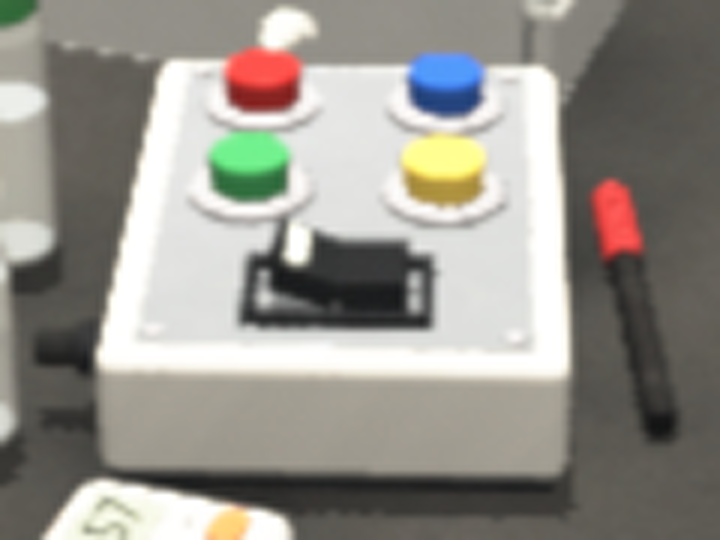

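In the top crop, the cap centres are green (308,216), red (455,168), blue (506,320), yellow (359,370) and the bar is at (172,310). In the side crop, the top faces are green (250,151), red (263,67), blue (446,71), yellow (444,156) and the bar is at (297,243).

```bash
python3 - <<'E'
import pickle,numpy as np
from h import *
d=pickle.load(open("cams.pkl","rb"));t,s=d["top"],d["side"]
T=dict(green=(308,216),red=(455,168),blue=(506,320),yellow=(359,370),bar=(172,310))
S=dict(green=(250,151),red=(263,67),blue=(446,71),yellow=(444,156),bar=(297,243))
np.set_printoptions(precision=4,suppress=True);R={}
for k in T:
    a=(245+(T[k][0]+.5)/5-.5,185+(T[k][1]+.5)/5-.5);b=(240+(S[k][0]+.5)/6-.5,220+(S[k][1]+.5)/6-.5)
    z=.062 if k=="bar" else .0605
    R[k]=at(t,*a,z); print(k,"top",R[k][:2],"side",at(s,*b,z)[:2],"tri",tri((t,*a),(s,*b)), "radius",np.hypot(*R[k][:2]))
m=sum(R[k] for k in("green","red","blue","yellow"))/4
ex=R["green"]-R["yellow"]+R["red"]-R["blue"];ey=R["green"]-R["red"]+R["yellow"]-R["blue"]
print("58?",np.linalg.norm(ex)/2,"55?",np.linalg.norm(ey)/2,"yaw",np.degrees(np.arctan2(ex[1],ex[0])),np.degrees(np.arctan2(-ey[0],ey[1])),m)
w=np.arctan2(ex[1],ex[0]);print("bar in box rel to button centre",[(R["bar"]-m)@v for v in([np.cos(w),np.sin(w),0],[-np.sin(w),np.cos(w),0])])
from scipy.spatial.transform import Rotation as Q
st=__import__("workcell").env.get_state();q=st["orientation"];M=Q.from_quat(q,scalar_first=True).as_matrix();print(M)
E
```

```text
green top [0.561  0.3493] side [0.561  0.3508] tri [0.5613 0.3494 0.0596] radius 0.6608285785485766
red top [0.577  0.2966] side [0.5769 0.2992] tri [0.5776 0.2968 0.0591] radius 0.648777645037691
blue top [0.5221 0.2797] side [0.5218 0.2823] tri [0.5224 0.2797 0.0591] radius 0.5922505554441954
yellow top [0.5055 0.3318] side [0.5057 0.3343] tri [0.506  0.332  0.0591] radius 0.6046723804451837
bar top [0.5281 0.3978] side [0.5284 0.3978] tri [0.5282 0.3978 0.062 ] radius 0.6612111887915532
58? 0.05783176811632891 55? 0.05488010386813645 yaw 17.30966642950183 17.271523032096496 [0.5414 0.3144 0.0605]
bar in box rel to button centre [np.float64(0.012203158700655376), np.float64(0.08361742886812783)]
[[ 0.8944  0.4473 -0.0005]
 [ 0.4473 -0.8944  0.0016]
 [ 0.0003 -0.0016 -1.    ]]
```

```bash
python3 -m jog '[[1,0,0,0,4.65],[1,0,0,0,4.65],[1,0.022,-0.033,0,0],[1,0.022,-0.033,0,0],[1,0.022,-0.033,0,0]]' 20 && python3 -m jog '[[1,0.022,-0.033,0,0],[1,0.022,-0.033,0,0],[1,0.022,-0.033,0,0],[1,0.022,-0.033,0,0],[1,0.022,-0.033,0,0]]' && python3 -m jog '[[1,0.022,-0.033,0,0],[1,0.022,-0.033,0,0],[1,0.022,-0.033,0,0],[1,0.022,-0.033,0,0],[1,0.022,-0.033,0,0]]' && python3 -m jog '[[1,0.022,-0.033,0,0],[1,0.022,-0.033,0,0],[1,0.022,-0.033,0,0],[1,0.022,-0.033,0,0],[1,0,0,0,0]]'
cat > to.py <<'E'
import sys,numpy as np
from workcell import env
from scipy.spatial.transform import Rotation as Q
s=env.get_state();M=Q.from_quat(s["orientation"],scalar_first=True).as_matrix()
P=dict(bar=(.5281,.3978,.062),barout=(.5295,.3982,.062),blue=(.5222,.2803,.0605),green=(.561,.3495,.0605))
t=np.array(P[sys.argv[1]]);tip=s["tcp_pos"]+env.tip_extent*M[:,2]
np.set_printoptions(precision=4,suppress=True)
print(s["clock"],"tip",tip,"gap",s["finger_gap"],"F",s["wrist_force"],"yaw",np.degrees(np.arctan2(M[1,0],M[0,0])),"tool shift to target",M.T@(t-tip))
E
python3 to.py barout
```

```text
clock: 0.52
tcp_pos: [0.2906, -0.3989, 0.2412]
orientation: [-0.001, 0.989, 0.149, -0.0]
wrist_force: [1.2, -0.1, 0.6]
finger_gap: 0.0257
grip_force: 0.0
clock: 0.93
tcp_pos: [0.3467, -0.208, 0.242]
orientation: [-0.0, 0.989, 0.15, -0.0]
wrist_force: [1.8, 0.2, 0.4]
finger_gap: -0.0003
grip_force: 0.0
clock: 1.35
tcp_pos: [0.4028, -0.0177, 0.2422]
orientation: [0.0, 0.989, 0.15, 0.0]
wrist_force: [0.4, 0.1, -0.0]
finger_gap: -0.0
grip_force: 0.0
clock: 1.77
tcp_pos: [0.4488, 0.1381, 0.2418]
orientation: [-0.001, 0.988, 0.154, 0.001]
wrist_force: [-0.1, -0.2, 0.4]
finger_gap: 0.0001
grip_force: 0.0
1.7667 tip [0.4488 0.1382 0.2308] gap 0.00010943231891513918 F [-0.1098 -0.1598  0.3863] yaw 17.684448850527584 tool shift to target [ 0.1556 -0.2229  0.1695]
```

```bash
python3 -m jog '[[1,0.0222,-0.0318,0,0],[1,0.0222,-0.0318,0,0],[1,0.0222,-0.0318,0,0],[1,0.0222,-0.0318,0,0],[1,0.0222,-0.0318,0,0]]' >/dev/null&& python3 -m jog '[[1,0.0222,-0.0318,0,0],[1,0.0222,-0.0318,0,0],[1,0,0,0.035,0],[1,0,0,0.035,0],[1,0,0,0.035,0]]'>/dev/null && python3 -m jog '[[1,0,0,0.035,0],[1,0,0,0,0],[1,0,0,0,0]]'; python3 to.py barout
```

```text
clock: 2.85
tcp_pos: [0.5421, 0.3374, 0.103]
orientation: [-0.024, 0.979, 0.203, -0.008]
wrist_force: [1.6, -0.6, 1.7]
finger_gap: 0.0002
grip_force: 0.0
2.85 tip [0.5418 0.3379 0.092 ] gap 0.00024079859019132126 F [ 1.5577 -0.6485  1.6506] yaw 23.432136727698158 tool shift to target [ 0.0129 -0.0586  0.0329]
```

```bash
python3 -m jog '[[1,0,0,0,0],[1,0,0,0,0]]' ; python3 to.py barout; python3 -c "
from workcell import env
s=env.get_state();print(s['joint_pos'],s['qvel'],s['tau'])
import cv2
for n in('side',):cv2.imwrite('pics/s2.png',env.read_camera(n)['img'][:,:,::-1])"
```

```text
clock: 3.02
tcp_pos: [0.5459, 0.3391, 0.1081]
orientation: [-0.025, 0.979, 0.203, -0.003]
wrist_force: [0.2, 0.1, 0.2]
finger_gap: -0.0003
grip_force: 0.0
3.0167 tip [0.5457 0.3397 0.0972] gap -0.00028492342034587624 F [0.2221 0.1214 0.2373] yaw 23.428394090874875 tool shift to target [ 0.0083 -0.0583  0.0382]
[ 0.40787054  0.50090661 -0.00688712  1.0588863   0.05109781  3.14055924] [ 0.00043846 -0.00670994 -0.00016165 -0.00900482  0.00123975 -0.00010129] [ 2.45370157e-02 -5.49774170e+01  2.71762258e+01  6.74318452e-02
  1.69926686e-01 -8.86901289e-04]
```

View pics/s2.png

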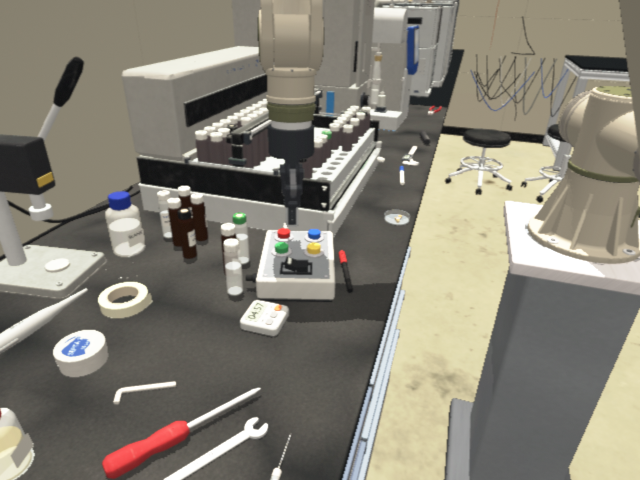

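The side view shows the fingers at (292,215) hovering clear above the box. Joint 6 has hit its range, so I'll raise the tool and make a half turn back.

```bash
python3 -m jog '[[1,0,0,-0.03,0],[1,0,0,-0.01,-7],[1,0,0,0,-7],[1,0,0,0,-7],[1,0,0,0,-7]]' >/dev/null; for i in 1 2 3; do python3 -m jog '[[1,0,0,0,-7],[1,0,0,0,-7],[1,0,0,0,-7],[1,0,0,0,-7],[1,0,0,0,-7]]'>/dev/null; done; python3 -m jog '[[1,0,0,0,-7],[1,0,0,0,-7],[1,0,0,0,0],[1,0,0,0,0]]'; python3 to.py barout
```

```text
clock: 5.07
tcp_pos: [0.5457, 0.337, 0.147]
orientation: [-0.011, 0.085, 0.996, 0.023]
wrist_force: [-1.0, -0.4, -0.5]
finger_gap: 0.0001
grip_force: 0.0
5.0667 tip [0.5456 0.3375 0.136 ] gap 9.16986272903477e-05 F [-1.0132 -0.3831 -0.4854] yaw 170.28152177150352 tool shift to target [0.0242 0.0538 0.0771]
```

```bash
python3 -m jog '[[1,0.005,0.01,0,-6.75],[1,0.005,0.01,0,-6.75],[1,0.005,0.01,0,-6.75],[1,0.005,0.01,0,-6.75],[1,0,0,0,0]]'; python3 to.py barout; python3 -c "
from workcell import env
print(env.get_state()['joint_pos'])"
```

```text
clock: 5.48
tcp_pos: [0.5239, 0.3776, 0.1484]
orientation: [-0.006, -0.153, 0.988, 0.025]
wrist_force: [0.6, 1.1, -0.0]
finger_gap: 0.0001
grip_force: 0.0
5.4833 tip [0.5237 0.3782 0.1374] gap 5.6511795756154074e-05 F [ 0.6281  1.0958 -0.0474] yaw -162.44240597014291 tool shift to target [-0.0119  0.0134  0.0762]
[0.47697446 0.48144363 0.06438342 1.1494937  0.05169724 0.17076519]
```

```bash
python3 -m jog '[[1,-0.0119,0.0134,0,0],[1,0,0,0.022,0],[1,0,0,0.022,0],[1,0,0,0.022,0],[1,0,0,0,0]]'>/dev/null;python3 -m jog '[[1,0,0,0,0]]'; python3 to.py barout
```

```text
clock: 5.98
tcp_pos: [0.53, 0.3946, 0.0813]
orientation: [-0.008, -0.15, 0.988, 0.024]
wrist_force: [0.3, 0.8, 1.0]
finger_gap: 0.0002
grip_force: 0.0
5.9833 tip [0.5298 0.3951 0.0703] gap 0.00016827433129012922 F [0.2832 0.7761 0.9788] yaw -162.76887636364197 tool shift to target [-0.0007  0.0026  0.0084]
```

```bash
python3 -m jog '[[1,0,0.002,0.004,0],[1,0,0,0.004,0],[1,0,0,0,0]]'; python3 to.py barout; python3 -m jog '[[1,0,0,0.003,0],[1,0,0,0,0]]'; python3 to.py barout
```

```text
clock: 6.23
tcp_pos: [0.5305, 0.398, 0.0749]
orientation: [-0.006, -0.151, 0.988, 0.025]
wrist_force: [0.0, -0.1, -0.9]
finger_gap: -0.0005
grip_force: 0.1
6.2333 tip [0.5302 0.3985 0.0639] gap -0.0004884715015374653 F [ 0.0162 -0.0564 -0.9328] yaw -162.60674799433005 tool shift to target [ 0.0008 -0.0002  0.0019]
clock: 6.4
tcp_pos: [0.5315, 0.3984, 0.0725]
orientation: [-0.005, -0.151, 0.988, 0.025]
wrist_force: [2.7, 0.2, 3.1]
finger_gap: 0.0001
grip_force: 1.3
6.4 tip [0.5313 0.399  0.0615] gap 0.0001141519389499237 F [2.6506 0.2197 3.0778] yaw -162.58753558024395 tool shift to target [ 0.002  -0.0001 -0.0005]
```

```bash
python3 -m jog '[[1,0,0,0.002,0],[1,0,0,0,0]]' >/dev/null; python3 to.py barout;  python3 -c "
from workcell import env
import cv2
im=env.read_camera('side')['img'][180:300,230:370]
cv2.imwrite('pics/s3.png',cv2.resize(im,None,fx=5,fy=5,interpolation=2)[:,:,::-1])"
```

```text
6.5667 tip [0.5306 0.3989 0.059 ] gap 0.00016979236397715553 F [2.3602 0.7299 3.8864] yaw -162.56701426584496 tool shift to target [ 0.0013 -0.0002 -0.003 ]
```

View pics/s3.png

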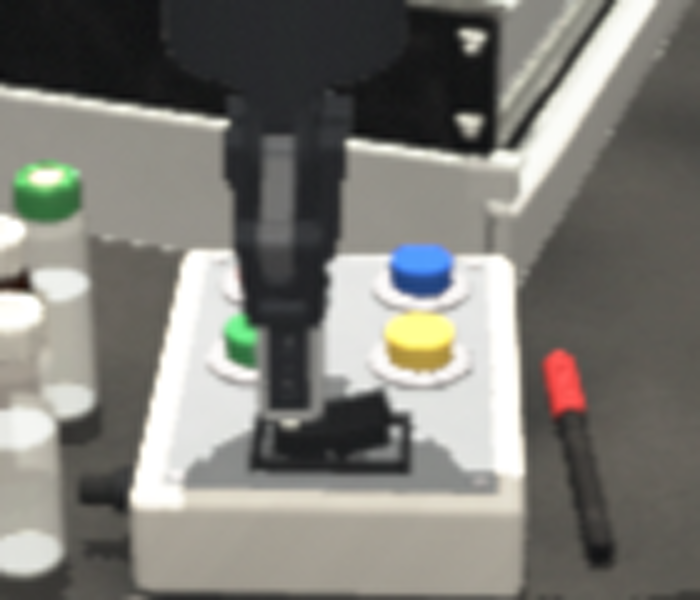

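The fingertip at (292,415) in the crop is on the white bar, and the near half of the rocker has risen. I'll keep pressing until it hits the stop.

```bash
python3 -m jog '[[1,0,0,0.002,0],[1,0,0,0,0]]' >/dev/null; python3 to.py barout; python3 -m jog '[[1,0,0,0.002,0],[1,0,0,0,0]]' >/dev/null; python3 to.py barout
```

```text
6.7833 tip [0.5303 0.3989 0.0572] gap 0.00022532596069999022 F [2.7666 0.4036 7.4288] yaw -162.55624515440877 tool shift to target [ 0.001  -0.0002 -0.0048]
6.95 tip [0.5304 0.399  0.057 ] gap -0.00017816034280699057 F [-0.4291 -2.7527 17.0418] yaw -162.55990683114288 tool shift to target [ 0.0011 -0.0002 -0.005 ]
```

The tip stopped at z = 57 mm with 17 N, so the rocker is fully in. Next I lift and move to blue.

```bash
python3 -m jog '[[1,0,0,0,0],[1,0,0,-0.02,0],[1,0,0,-0.02,0],[1,0.014,-0.037,0,0],[1,0.014,-0.037,0,0]]' >/dev/null; python3 -m jog '[[1,0.014,-0.037,0,0],[1,0,0,0,0],[1,0,0,0,0]]' >/dev/null; python3 to.py blue
```

```text
7.6167 tip [0.5217 0.2762 0.0876] gap 6.290770116109403e-05 F [-0.2253  0.5213 -0.1054] yaw -162.73861544299922 tool shift to target [-0.002   0.0024  0.0273]
```

```bash
python3 -m jog '[[1,-0.002,0.0024,0.012,0],[1,0,0,0.012,0],[1,0,0,0,0]]' >/dev/null; python3 to.py blue; python3 -c "
from workcell import env
import cv2
im=env.read_camera('side')['img'][180:300,230:370]
cv2.imwrite('pics/s4.png',cv2.resize(im,None,fx=5,fy=5,interpolation=2)[:,:,::-1])"
```

```text
7.8667 tip [0.5221 0.2833 0.0616] gap 9.742524350142078e-05 F [-0.7386 -0.7995 -0.638 ] yaw -162.45311963258806 tool shift to target [ 0.0008 -0.003   0.0009]
```

View pics/s4.png

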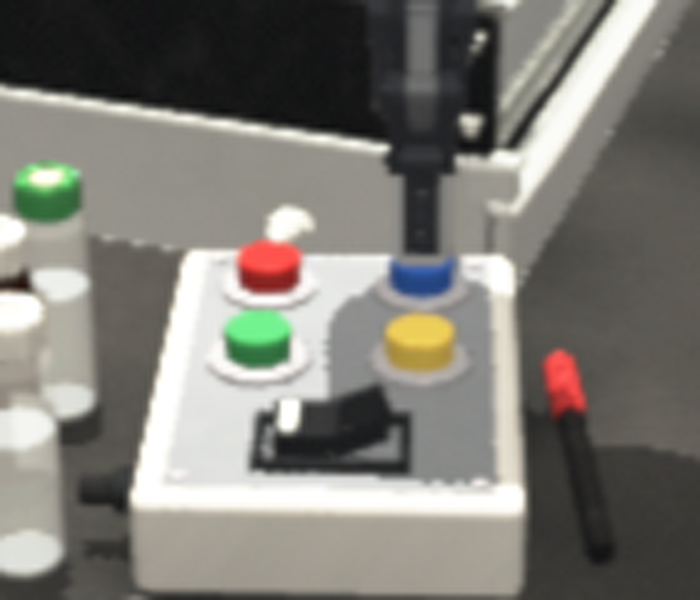

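The rocker is on: its far half is level at (290,415) and the near end is raised. The finger is centred over blue at (420,255).

```bash
python3 -m jog '[[1,0,-0.002,0.003,0],[1,0,0,0.003,0],[1,0,0,0.002,0],[1,0,0,0,0]]' >/dev/null; python3 to.py blue;python3 -m jog '[[1,0,0,0.002,0],[1,0,0,0,0],[1,0,0,0,0]]' >/dev/null; python3 to.py blue
```

```text
8.25 tip [0.5247 0.2814 0.0567] gap 0.0002404322140466459 F [ 0.4753 -0.3393  0.1511] yaw -162.52316510742247 tool shift to target [ 0.0027 -0.0001 -0.0038]
8.5 tip [0.5247 0.281  0.0549] gap 0.00014740572406740467 F [0.025  0.699  0.2995] yaw -162.55429257406834 tool shift to target [ 0.0027  0.0004 -0.0056]
```

```bash
python3 -m jog '[[1,0,0,0.002,0],[1,0,0,0,0]]' >/dev/null; python3 to.py blue;python3 -m jog '[[1,0,0,0.002,0],[1,0,0,0,0],[1,0,0,0,0]]' >/dev/null; python3 to.py blue
```

```text
8.6667 tip [0.5249 0.2811 0.0546] gap -9.898274996778062e-05 F [-3.3728 -1.302  12.5693] yaw -162.5613627102555 tool shift to target [ 0.0028  0.0004 -0.0059]
8.9167 tip [0.525  0.2811 0.0544] gap 2.6705508743134967e-05 F [-6.8307 -3.8942 23.1917] yaw -162.56480402890304 tool shift to target [ 0.0029  0.0004 -0.0061]
```

Blue is at its stop: 54.5 mm with 23 N. Lift and move to green.

```bash
python3 -m jog '[[1,0,0,-0.02,0],[1,0,0,-0.02,0],[1,-0.027,0.027,0,0],[1,-0.027,0.027,0,0],[1,0,0,0,0]]' >/dev/null; python3 -m jog '[[1,0,0,0,0]]' >/dev/null; python3 to.py green
```

```text
9.4167 tip [0.5611 0.3482 0.0925] gap 3.658975772403323e-05 F [-0.3444 -0.4436 -1.2042] yaw -162.4486937994701 tool shift to target [-0.0004 -0.0003  0.032 ]
```

```bash
python3 -m jog '[[1,0,0,0.014,0],[1,0,0,0.014,0],[1,0,0,0,0]]' >/dev/null; python3 to.py green; python3 -c "
from workcell import env
import cv2
im=env.read_camera('side')['img'][180:300,230:370]
cv2.imwrite('pics/s5.png',cv2.resize(im,None,fx=5,fy=5,interpolation=2)[:,:,::-1])"
```

```text
9.6667 tip [0.5574 0.3464 0.0619] gap -5.68448055946872e-05 F [-1.0268 -0.5784  0.5384] yaw -162.5795016876584 tool shift to target [-0.0044  0.0018  0.0014]
```

View pics/s5.png

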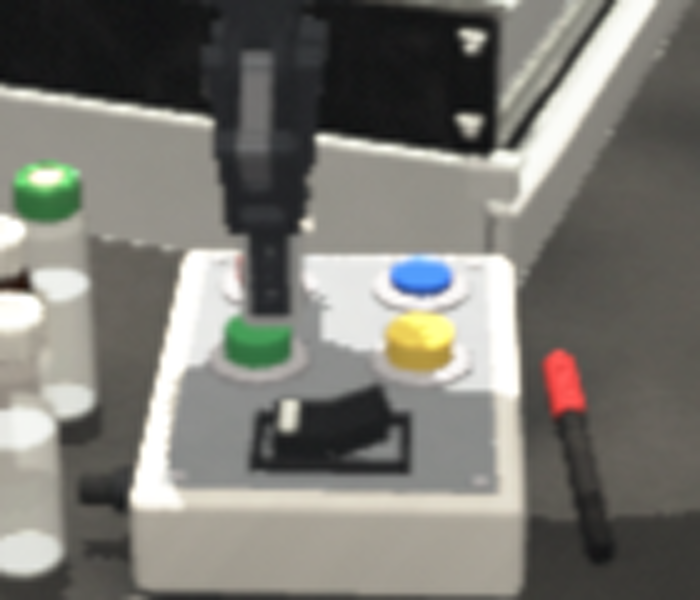

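Blue is locked in, with its cap low at (420,277). The finger is over green at about (270,315), roughly 4 mm toward the near side. I'll correct that and press.

```bash
python3 -m jog '[[1,-0.004,0.002,0,0],[1,0,0,0.003,0],[1,0,0,0.003,0],[1,0,0,0.002,0],[1,0,0,0,0]]' >/dev/null; python3 to.py green;python3 -m jog '[[1,0,0,0.002,0],[1,0,0,0,0],[1,0,0,0,0]]' >/dev/null; python3 to.py green
```

```text
10.1333 tip [0.5639 0.3519 0.0577] gap 0.00017002434481276394 F [1.1753 0.1045 2.7243] yaw -162.56131911128134 tool shift to target [ 0.0035 -0.0012 -0.0028]
10.3833 tip [0.5638 0.3519 0.0559] gap 0.00011740895059864896 F [ 2.8529 -1.0851  3.2947] yaw -162.5629710443871 tool shift to target [ 0.0035 -0.0012 -0.0047]
```

```bash
python3 -m jog '[[1,0,0,0.002,0],[1,0,0,0.001,0],[1,0,0,0,0],[1,0,0,0,0]]' >/dev/null; python3 to.py green;python3 -m jog '[[1,0,0,-0.02,0],[1,0,0,-0.03,0],[1,0,0,-0.04,0],[1,0.02,-0.02,-0.02,0],[1,0.03,-0.02,0,0]]' >/dev/null; python3 -m jog '[[1,0.04,0,0,0],[1,0.04,0,0,0],[1,0,0,0,0],[1,0,0,0,0]]'; python3 -c "
from workcell import env
import cv2
im=env.read_camera('side')['img'][180:300,230:370]
cv2.imwrite('pics/s6.png',cv2.resize(im,None,fx=5,fy=5,interpolation=2)[:,:,::-1])"
```

```text
10.7167 tip [0.564  0.3519 0.0545] gap -2.773679392336199e-05 F [-0.3034 -2.9397 12.5487] yaw -162.57231186259165 tool shift to target [ 0.0036 -0.0011 -0.0061]
clock: 11.47
tcp_pos: [0.4494, 0.2683, 0.1708]
orientation: [-0.009, -0.152, 0.988, 0.024]
wrist_force: [0.9, 1.0, 0.5]
finger_gap: 0.0
grip_force: 0.0
```

View pics/s6.png

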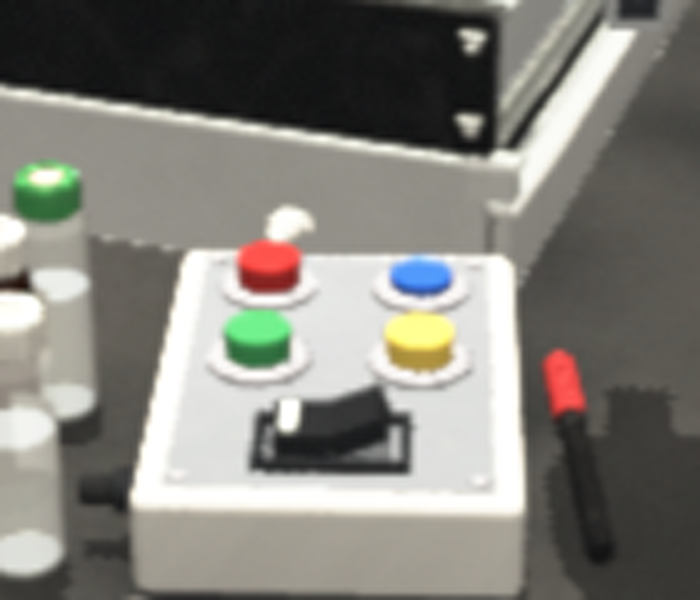

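The picture shows the rocker on (290,415), blue in (420,275), and green (258,335), yellow and red up. The arm is clear of everything.

```bash
python3 -c "
from workcell import env
print(env.hand_in())"
```

```text
the job is handed in; nothing more can be done
None
```

I switched the rocker on, locked the blue button in, and pressed and released the green button, in that order; the last picture shows yellow and red up and nothing in view disturbed, and the job is handed in (no verdict was returned).

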